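Turn the tall reagent jar to the label reader and hold it there

ROBOT

A 6-joint arm with a two-finger parallel gripper is mounted at the origin on the work surface. World frame = base frame: x ahead of the robot, y to its left, z up, the work surface at z = 0. Lengths are in m, angles in rad, forces in N, time in s.
With the tool pointing down it reaches from about 0.325 to 0.925 m from the base axis. Payload 3.1 kg.
Tool frame: the origin (TCP) lies on the front face of the gripper's body, between the roots of the fingers; the fingertips stand manip.tip_reach ahead of it and the grasp point (between the pads) lies 54 mm ahead of it (manip.tip_reach is the distance from the TCP to the fingertips, in m); x points along the fingers, z is the direction in which the jaws open and shut, and the axes are right-handed (so a half turn about x gives the same grasp; the last joint's range is limited). The gripper opens to 85 mm and grips with 20 to 120 N. Pads are 22 mm wide; open, the fingers measure 114 mm over their backs; the gripper's body (76 mm by 85 mm) begins 54 mm behind the grasp point. The pads swing forward as they close: fully open they stand 13 mm farther back than shut.
Start: joints at [1.09, 0.217, 1.613, -0, 1.311, -0.112], TCP at [0.225, 0.583, 0.304] pointing down, gripper open.
Joint ranges: [-2.75, 2.75], [-0.78, 2.1], [0.31, 2.55], [-1.13, 4.27], [0.13, 2.63], [-2.58, 2.58]. Speed limits (rad/s): [2.79, 2.79, 3.14, 3.14, 3.14, 3.14].

INTERFACE

Orientations are given as [roll, pitch, yaw] about the fixed x, y, z axes, in that order (R = Rz(yaw) Ry(pitch) Rx(roll)).
In Python, from workcell import manip gives the robot as it stands.
- The arm moves only by the shell command python3 -m handwheel 'ROWS' [FORCE]. ROWS is JSON, a list of rows, each a list of 3 entries, a list of its own where there are three numbers: the shift along the tool's x, y, z in m, then the turn, a rotation vector about the tool's x, y, z in degrees, then the finger opening in m, from 0 to 0.0854. A call has 1 to 20 rows; each row is the pose to reach, as a shift and turn from the pose measured when the call began, along the tool's axes at that moment; what a row does not reach only later rows make up. A row lasts 1/12 s, in which the tool goes at most 41.7 mm and 7.16 degrees, less where a joint would pass 70% of its speed; a pose out of reach is approached as far as the arm can. A call with a gripper value outside its range is refused whole. The fingers move at their own pace and stop on an object; FORCE is the grip in N (left out, the last holds). Time passes only in rows, so rows that repeat a pose let the fingers close. It gives the time, the measured TCP pose, the force and the opening at its end, in the units of the state.
- manip.get_obs(): the state, without advancing time (a new reading comes with each control period).
- manip.snapshot(name): name is "side" or "top"; returns a dict with "image" (384x512x3 uint8, red, green, blue), "range_z" (384x512 float32, m along the optical axis (not along the pixel's ray), 0 where there is no reading), "fx", "fy", "cx", "cy" (pixels), "position" and "orientation" of the camera in the world. Camera axes: x right, y down, z forward; pixel columns grow to the right and rows downward; lengths in m; the calibration is good to about 2 mm. A picture is of the moment at which its call begins.
- manip.finish_job(): hands the job in, once; it reports no verdict.
The state is a dict: "t": time; "joint_positions": joint angles; "qvel": joint speeds; "joint_torque": joint torques, N m; "tool_pos": TCP position; "tcp_rot": TCP orientation; "contact_force": force on the tool from outside, world axes, zero at the start; "torque": the same for the moment, N m; "opening": finger opening in m.
Only numpy, scipy, OpenCV 4.12 (cv2) and the standard library are available. Lean on these libraries where they do the work, as an engineer would, in place of code of your own. Each camera call takes 0.05 s, during which the arm holds its last target.

TASK

Release the turntable's brake: push the black bar knob down against its spring and, keeping it down, turn it clockwise to its stop. Then turn the turntable until the one tall jar stands squarely in front of the label reader, and hold the turntable still there: finish with the gripper's fingers still firmly on it or on a jar that it carries, without letting go. Leave the other things on the bench where they are.

Things in the scene. Friction and masses are not known exactly. Their poses are not given: they have to be found in the camera images.
- stand: Label-reader stand, fixed: white base plate 300 x 370 mm, 30 mm high, spanning x -175 to 125, y -245 to 125 mm. Origin at bench height on the turntable's vertical axis; its -x points from there to the reader, z up. On it a grey brake housing 75 x 75 mm centred at x -60, y -185, top at 76 mm above the bench, with the black knob on top.
- reader (a point): Middle of the top of the label reader, a grey block 26 mm (stand's x) by 60 mm (stand's y) on the stand's front edge, 76 mm above the bench, 152 mm from the turntable's axis, its dark window towards the turntable.
- carousel: Aluminium turntable, 112 mm radius, top 44 mm above the bench, jars fixed to it. Turns endlessly either way about the stand's origin once the brake is off (0.15 N m drag, no spring); locked until then. Origin on the axis, 34 mm up; its -x points to the tall jar, so axes equal to the stand's mean done. Other jars (38 to 48 mm wide) and the hub top out 100 mm above the bench.
- tall_jar_cap (a point): Middle of the tall jar's round white cap: cap 30 mm across, 24 mm high, middle 136 mm and top 148 mm above the bench, 85 mm from the turntable's axis; the amber jar below is 36 mm across. It goes round with the turntable; its -x points outward from the axis.
- knob_grip (a point): Gripping point of the black brake knob, on its vertical axis, 122 mm above the bench when up. Its upright bar is 42 mm long along this point's x, 14 mm thick along its y, and spans 100 to 134 mm above the bench, over a round skirt 44 mm across. The point goes down and turns with the knob.
- plunger (a joint): How far the knob is pushed down, 0 to 0.008 m. A spring resists: 2.7 N at first, 10 N at the bottom. It rises again when let go.
- knob (a joint): Turn of the knob, 0 (brake on) to 1.22 rad (stop, brake off), growing clockwise seen from above. While up it is blocked near 0; it turns only while pushed down more than 0.0055 m (best fully). Past 0.95 rad it may come up again, stays there by itself, and the brake stays off.
- vial_a: Bystander: small vial, 17 mm across, 45 mm high, standing loose on the stand's base plate behind the brake housing. Origin under its middle.
- vial_b: Bystander: small vial, 17 mm across, 45 mm high, standing loose on the bench beside the stand, on its +y side. Origin under its middle.
- rack_a: Bystander: orange vial rack, 144 x 222 x 51 mm, on the left of the bench. Origin under its middle.
- rack_b: Bystander: pale grey vial rack, 196 x 118 x 51 mm, on the right of the bench. Origin under its middle.
- handrub: Bystander: white bottle, 72 mm across, 190 mm high, at the left far end. Origin under its middle.
- beaker: Bystander: glass beaker, 68 mm across, 85 mm high, on the right near the robot. Origin under its middle.

How it is judged:
By the outcome, as a careful person would: the job done as asked, in the order asked, and still so for the second after the job is handed in, while the arm keeps its last pose, push and grip.
It also fails if it takes over 64 s, if anything falls off the work surface, if the arm or the gripper's body presses on something with over 40 N, if the wrist force passes 120 N, or if a joint passes its speed limit or range.

## Working session

There is one attempt and no reset: what is moved stays moved. The work goes in short steps, Python scripts to look and compute and a shell command to move; the robot and the scene stay as the last step left them, time stands still between calls to the robot, and variables do not carry over. Pictures are saved under pics/ and viewed, and the job is handed in when it is done.

```bash
ls; mkdir -p pics
python3 - <<'E'
from workcell import manip
import cv2,numpy as np
print(manip.get_obs(), manip.tip_reach)
for n in("top","side"):
    s=manip.snapshot(n); cv2.imwrite(f"pics/{n}0.png",s["image"][:,:,::-1]); np.savez(f"{n}0.npz",**s)
    print(n,s["fx"],s["fy"],s["cx"],s["cy"],s["position"],s["orientation"])
E
```

```text
pics
{'t': 0.0, 'joint_positions': array([ 1.08976216e+00,  2.17775881e-01,  1.61492424e+00,  3.38205528e-06,
        1.31129853e+00, -1.12212798e-01]), 'qvel': array([-0.00023492,  0.00143053, -0.00074658,  0.0001547 ,  0.00028492,
       -0.00106473]), 'joint_torque': array([ 1.08837266e-03, -3.96821702e+01, -3.03865778e+01, -7.14149678e-05,
        9.23214859e-03,  3.00748482e-06]), 'tool_pos': array([0.22501133, 0.58240611, 0.30255975]), 'tcp_rot': array([ 3.02802211,  1.56839033, -2.0531891 ]), 'contact_force': array([ 0.02363072, -0.12949354, -0.20746839]), 'torque': array([-0.00070303,  0.01527038,  0.01155846]), 'opening': 0.08531193294083488} 0.0726
top 387.11692132222555 387.11692132222555 258.23579765927326 193.30442763806596 [ 0.35239617 -0.01205544  1.16617568] [-3.00143065  0.00493366 -1.56365561]
side 464.0085703233942 464.0085703233942 253.9533297562187 195.5487562788191 [ 0.13842137 -1.32114206  0.89800433] [-2.10866073  0.0198653  -0.2850081 ]
```

View pics/top0.png

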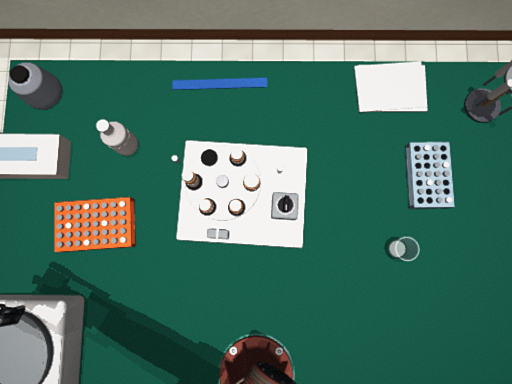

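View pics/side0.png

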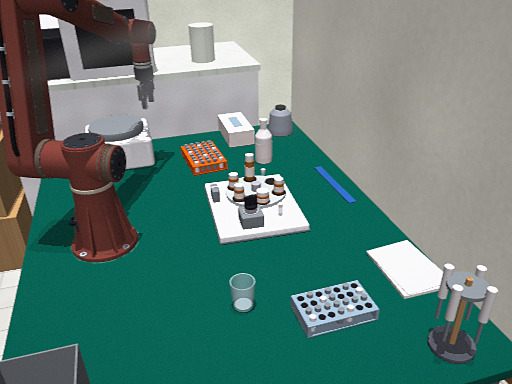

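```bash
cat > h.py <<'E'
import numpy as np,cv2
from scipy.spatial.transform import Rotation as R
def cloud(s):
    z=np.asarray(s["range_z"],float); v,u=np.mgrid[:z.shape[0],:z.shape[1]]
    P=np.stack([(u-s["cx"])/s["fx"]*z,(v-s["cy"])/s["fy"]*z,z],-1)
    W=P@R.from_euler("xyz",s["orientation"]).as_matrix().T+s["position"]
    W[z<=0]=np.nan
    return W
def proj(s,p):
    c=(np.atleast_2d(p)-s["position"])@R.from_euler("xyz",s["orientation"]).as_matrix()
    return np.c_[c[:,0]/c[:,2]*s["fx"]+s["cx"],c[:,1]/c[:,2]*s["fy"]+s["cy"]]
E
python3 - <<'E'
from h import *
s=dict(np.load("top0.npz")); W=cloud(s)
im=s["image"][130:255,165:315,::-1]
cv2.imwrite("pics/topz.png",cv2.resize(im,None,fx=5,fy=5,interpolation=cv2.INTER_CUBIC)[:600,:750])
t=dict(np.load("side0.npz"));cv2.imwrite("pics/sidez.png",cv2.resize(t["image"][145:245,190:320,::-1],None,fx=6,fy=6,interpolation=cv2.INTER_CUBIC))
for n,(u,v) in dict(bench=(150,260),plate=(280,160),hub=(222,181),jarL=(192,181),reader=(218,233),housing=(275,195),knob=(286,204),vial=(280,170)).items():
    print(n,W[v,u].round(4))
z=W[...,2]; roi=np.zeros_like(z,bool); roi[130:255,165:315]=1
def cen(lo,hi,box,nm):
    m=(z>lo)&(z<hi); k=np.zeros_like(m); k[box[1]:box[3],box[0]:box[2]]=1; m&=k
    print(nm,m.sum(),np.nanmean(W[m],0).round(4),np.nanmin(W[m],0).round(3),np.nanmax(W[m],0).round(3)); return m
cen(.135,.16,(170,135,270,225),"tallcap")
cen(.09,.11,(213,172,232,190),"hub")
cen(.06,.085,(200,225,235,245),"reader")
cen(.065,.085,(268,188,302,222),"housing")
cen(.12,.14,(268,188,302,222),"bar")
m=(z>.02)&(z<.036)&roi
m=cv2.morphologyEx(m.astype(np.uint8),cv2.MORPH_OPEN,np.ones((2,2)))
pts=W[m>0][:,:2].astype(np.float32); print(cv2.minAreaRect(pts),cv2.boxPoints(cv2.minAreaRect(pts)))
E
```

```text
bench [0.3146 0.3148 0.002 ]
plate [ 0.6135 -0.0698  0.0321]
hub [0.5421 0.0989 0.0696]
jarL [0.5324 0.1756 0.123 ]
reader [0.3929 0.1061 0.0796]
housing [ 0.5019 -0.0533  0.0742]
knob [ 0.4698 -0.0807  0.1316]
vial [ 0.5743 -0.0676  0.0746]
tallcap 107 [0.5435 0.1837 0.1464] [0.53  0.17  0.136] [0.558 0.199 0.152]<stdin>:11: RuntimeWarning: Mean of empty slice
Traceback (most recent call last):
ValueError: zero-size array to reduction operation fmin which has no identity
```

View pics/topz.png

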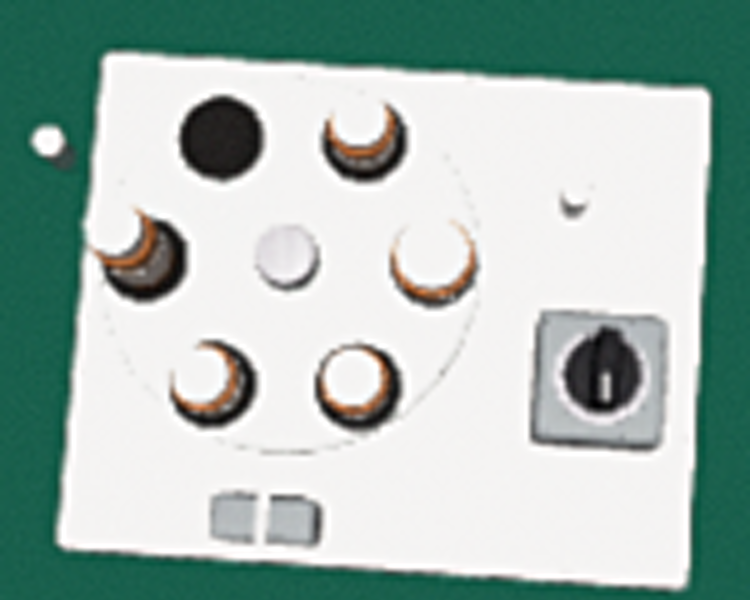

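View pics/sidez.png

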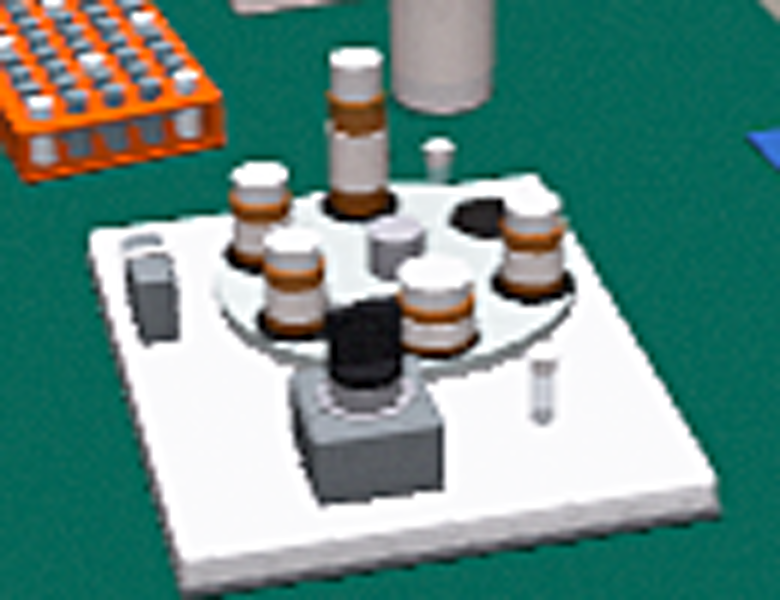

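Run:
```python
from h import *
s=dict(np.load("top0.npz")); W=cloud(s); z=W[...,2]
def cen(lo,hi,box,nm):
    k=np.zeros(z.shape,bool); k[box[1]:box[3],box[0]:box[2]]=1; m=(z>lo)&(z<hi)&k
    r=cv2.minAreaRect(W[m][:,:2].astype(np.float32))
    print(nm,m.sum(),np.nanmean(W[m],0).round(4),"rect",np.round(r[0],4),np.round(r[1],4),round(r[2],2)); return m
cen(.135,.16,(170,135,270,225),"tallcap")
cen(.06,.08,(213,172,232,190),"hub")
cen(.06,.09,(200,225,235,245),"reader")
cen(.065,.085,(268,188,302,222),"housing")
cen(.122,.145,(268,188,302,222),"bar")
k=np.zeros(z.shape,bool); k[132:255,170:315]=1
m=((z>.018)&(z<.2)&k).astype(np.uint8)
n,l,st,c=cv2.connectedComponentsWithStats(m); i=1+st[1:,4].argmax()
b=(l==i)&(z<.05)
pts=W[b][:,:2].astype(np.float32); r=cv2.minAreaRect(pts); print(r); print(cv2.boxPoints(r))
# color edges: green vs not, plate edges intersected at z=.03
im=s["image"].astype(int); g=(im[...,0]>120).astype(np.uint8)&k.astype(np.uint8)
n,l,st,c=cv2.connectedComponentsWithStats(g); i=1+st[1:,4].argmax()
v,u=np.where(l==i); d=np.stack([(u-s["cx"])/s["fx"],(v-s["cy"])/s["fy"],np.ones(len(u))],-1)@R.from_euler("xyz",s["orientation"]).as_matrix().T
p=s["position"]+d*((.03-s["position"][2])/d[:,2])[:,None]
r=cv2.minAreaRect(p[:,:2].astype(np.float32)); print(r);print(cv2.boxPoints(r))
# candidate stand pose
B=cv2.boxPoints(r)
```

```text
tallcap 107 [0.5435 0.1837 0.1464] rect [0.544  0.1842] [0.0284 0.0279] 31.67
hub 126 [0.5426 0.099  0.0713] rect [0.5433 0.0995] [0.035  0.0334] 27.3
reader 207 [0.392  0.1077 0.0748] rect [0.3929 0.1084] [0.0595 0.0281] 89.12
housing 485 [ 0.4702 -0.0807  0.0753] rect [ 0.4727 -0.0815] [0.0748 0.0752] 86.65
bar 81 [ 0.4725 -0.081   0.1332] rect [ 0.4727 -0.0813] [0.0138 0.0388] 84.86
((0.515230119228363, 0.04108160734176636), (0.3702169954776764, 0.30035164952278137), 86.67636108398438)
[[ 0.35457507 -0.13500895]
 [ 0.6544215  -0.15242212]
 [ 0.6758852   0.21717216]
 [ 0.37603873  0.23458533]]
((0.5147645473480225, 0.04198777675628662), (0.3696040213108063, 0.30076104402542114), 86.65482330322266)
[[ 0.35385683 -0.13372448]
 [ 0.6541054  -0.15127423]
 [ 0.6756723   0.21770003]
 [ 0.37542367  0.23524979]]
```

Run:
```python
from h import *
from workcell import manip
o=manip.get_obs(); M=R.from_euler("xyz",o["tcp_rot"]).as_matrix(); print(M.round(3))
z=M[:,2]; print(np.degrees(np.arctan2(z[1],z[0])), np.degrees(o["joint_positions"][[0,5]]))
for nm,p in dict(knob=(.4729,-.0817),jar=(.544,.1842),end=(.4587,.1044)).items(): print(nm,np.degrees(np.arctan2(p[1],p[0])))
```

```text
[[-0.001 -0.933  0.361]
 [-0.002  0.361  0.933]
 [-1.     0.    -0.002]]
68.86805354155791 [62.43944955 -6.42822217]
knob -9.801880764057213
jar 18.70625155452437
end 12.82208090938008
```

```bash
python3 -m handwheel '[[[0,-0.014,-0.016],[0,0,0],0.05],[[0,-0.038,-0.042],[-2,0,0],0.05],[[0,-0.066,-0.074],[-4,0,0],0.05],[[0,-0.094,-0.106],[-6,0,0],0.05],[[0,-0.122,-0.138],[-8,0,0],0.05],[[0,-0.150,-0.169],[-10,0,0],0.05],[[0,-0.178,-0.200],[-12,0,0],0.05],[[0,-0.206,-0.232],[-14,0,0],0.05],[[0,-0.234,-0.264],[-16,0,0],0.05],[[0,-0.262,-0.295],[-17.5,0,0],0.05],[[0,-0.290,-0.326],[-17.5,0,0],0.05],[[0,-0.318,-0.358],[-17.5,0,0],0.05],[[0,-0.346,-0.390],[-17.5,0,0],0.05],[[0,-0.374,-0.421],[-17.5,0,0],0.05],[[0,-0.402,-0.452],[-17.5,0,0],0.05],[[0,-0.428,-0.482],[-17.5,0,0],0.05],[[0,-0.448,-0.504],[-17.5,0,0],0.05],[[0,-0.462,-0.520],[-17.5,0,0],0.05],[[0,-0.471,-0.530],[-17.5,0,0],0.05],[[0,-0.471,-0.530],[-17.5,0,0],0.05]]' 60
cat > st.py <<'E'
from h import *
from workcell import manip
o=manip.get_obs(); M=R.from_euler("xyz",o["tcp_rot"]).as_matrix()
print("t",o["t"],"pos",o["tool_pos"].round(4),"F",o["contact_force"].round(2),"T",o["torque"].round(3),"open",round(o["opening"],4),"az",np.degrees(np.arctan2(M[1,2],M[0,2])).round(2)); print(M.round(3)); print("q",o["joint_positions"].round(3))
E
python3 st.py
```

```text
t: 1.77
tool_pos: [0.4737, -0.0837, 0.3034]
tcp_rot: [2.644, 1.568, -2.135]
contact_force: [-0.4, 0.5, 0.1]
opening: 0.0501
t 1.7667 pos [ 0.4737 -0.0837  0.3034] F [-0.36  0.52  0.13] T [0.03  0.004 0.028] open 0.0501 az 86.19
[[-0.001 -0.998  0.066]
 [-0.002  0.066  0.998]
 [-1.     0.001 -0.002]]
q [-0.32  -0.096  1.944 -0.003  1.295 -1.823]
```

```bash
python3 -m handwheel '[[[0.02,0.001,0.002],[0,0,0],0.05],[[0.05,0.001,0.002],[0,0,0],0.05],[[0.08,0.001,0.002],[0,0,0],0.05],[[0.105,0.001,0.002],[0,0,0],0.05],[[0.12,0.001,0.002],[0,0,0],0.05],[[0.127,0.001,0.002],[0,0,0],0.05],[[0.127,0.001,0.002],[0,0,0],0.05],[[0.127,0.001,0.002],[0,0,0],0.05]]' 60
python3 st.py
python3 - <<'E'
from h import *
from workcell import manip
for n in("top","side"):
    s=manip.snapshot(n); x=proj(s,[.473,-.082,.12])[0].astype(int); print(x)
    cv2.imwrite(f"pics/{n}1.png",cv2.resize(s["image"][x[1]-45:x[1]+45,x[0]-60:x[0]+60,::-1],None,fx=5,fy=5,interpolation=cv2.INTER_CUBIC))
E
```

```text
t: 2.43
tool_pos: [0.4727, -0.0811, 0.1767]
tcp_rot: [2.593, 1.568, -2.185]
contact_force: [0.5, -0.3, 0.5]
opening: 0.0502
t 2.4333 pos [ 0.4727 -0.0811  0.1767] F [ 0.46 -0.3   0.51] T [-0.01  -0.036 -0.025] open 0.0502 az 86.26
[[-0.001 -0.998  0.065]
 [-0.002  0.065  0.998]
 [-1.     0.001 -0.002]]
q [-0.315  0.062  2.049 -0.003  1.031 -1.819]
[286 203]
[250 198]
```

View pics/side1.png

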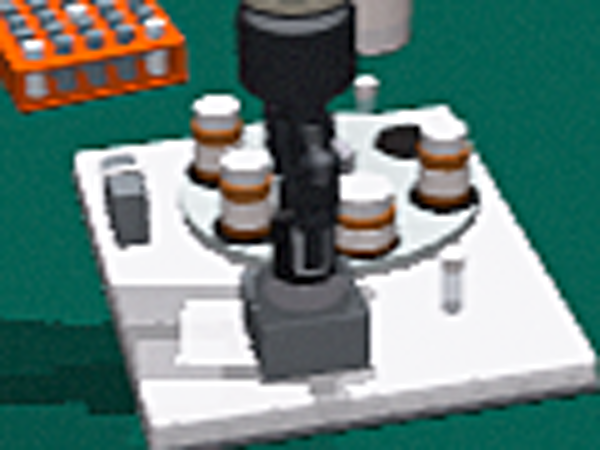

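View pics/top1.png

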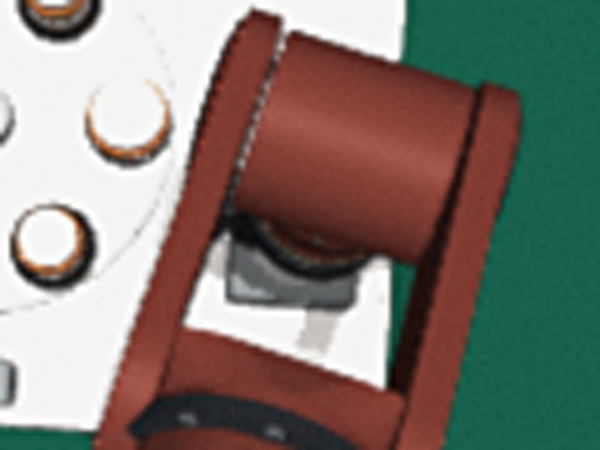

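The side view shows the fingers straddling the knob bar at about (300,250) in the crop, clear of the skirt and jars. Now I'll close on it.

```bash
python3 -m handwheel '[[[0,0,0],[0,0,0],0.0],[[0,0,0],[0,0,0],0.0],[[0,0,0],[0,0,0],0.0],[[0,0,0],[0,0,0],0.0],[[0,0,0],[0,0,0],0.0],[[0,0,0],[0,0,0],0.0]]' 70
python3 st.py
```

```text
t: 3.03
tool_pos: [0.4748, -0.0801, 0.1791]
tcp_rot: [-1.166, 1.566, 0.336]
contact_force: [1.4, 7.1, 2.9]
opening: 0.0125
t 3.0333 pos [ 0.4748 -0.0801  0.1791] F [1.4  7.08 2.89] T [ 1.133 -0.222 -0.203] open 0.0125 az 86.08
[[ 0.004 -0.998  0.068]
 [ 0.002  0.068  0.998]
 [-1.    -0.004  0.002]]
q [-0.314  0.059  2.046  0.003  1.032 -1.819]
```

```bash
python3 -m handwheel '[[[0.003,0,0.001],[0,0,0],0.0],[[0.006,0,0.001],[0,0,0],0.0],[[0.009,0,0.001],[0,0,0],0.0],[[0.011,0,0.001],[0,0,0],0.0],[[0.011,0,0.001],[0,0,0],0.0]]'
python3 st.py
```

```text
t: 3.45
tool_pos: [0.4754, -0.0798, 0.1716]
tcp_rot: [-1.206, 1.568, 0.297]
contact_force: [-9.7, 2.0, 21.5]
opening: 0.0125
t 3.45 pos [ 0.4754 -0.0798  0.1716] F [-9.67  2.   21.48] T [ 0.154  1.719 -0.187] open 0.0125 az 86.08
[[ 0.003 -0.998  0.068]
 [ 0.001  0.068  0.998]
 [-1.    -0.003  0.001]]
q [-3.130e-01  7.300e-02  2.048e+00  2.000e-03  1.018e+00 -1.816e+00]
```

```bash
python3 -m handwheel '[[[0.003,0.001,0],[4,0,0],0.0],[[0.003,0.001,0],[9,0,0],0.0],[[0.003,0.001,0],[14,0,0],0.0],[[0.003,0.001,0],[19,0,0],0.0],[[0.003,0.001,0],[24,0,0],0.0],[[0.003,0.001,0],[24,0,0],0.0]]'
python3 st.py
```

```text
t: 3.95
tool_pos: [0.4751, -0.08, 0.1717]
tcp_rot: [-0.927, 1.568, 0.153]
contact_force: [-6.1, 1.2, 17.4]
opening: 0.0126
t 3.95 pos [ 0.4751 -0.08    0.1717] F [-6.11  1.25 17.38] T [ 0.22   1.298 -0.116] open 0.0126 az 61.92
[[ 0.003 -0.882  0.471]
 [ 0.     0.471  0.882]
 [-1.    -0.002  0.002]]
q [-3.130e-01  7.200e-02  2.049e+00  1.000e-03  1.018e+00 -1.395e+00]
```

```bash
python3 -m handwheel '[[[0.003,0,0],[4,0,0],0.0],[[0.003,0,0],[9,0,0],0.0],[[0.003,0,0],[14,0,0],0.0],[[0.003,0,0],[19,0,0],0.0],[[0.003,0,0],[24,0,0],0.0],[[0.003,0,0],[29,0,0],0.0],[[0.003,0,0],[34,0,0],0.0],[[0.003,0,0],[39,0,0],0.0],[[0.003,0,0],[43,0,0],0.0],[[0.003,0,0],[46,0,0],0.0],[[0.003,0,0],[48,0,0],0.0],[[0.003,0,0],[48,0,0],0.0]]'
python3 st.py
```

```text
t: 4.95
tool_pos: [0.4748, -0.0801, 0.1717]
tcp_rot: [-2.933, 1.57, -2.685]
contact_force: [-9.0, 3.5, 19.4]
opening: 0.0129
t 4.95 pos [ 0.4748 -0.0801  0.1717] F [-9.01  3.48 19.36] T [0.52  1.677 1.22 ] open 0.0129 az 14.18
[[-0.001 -0.245  0.97 ]
 [-0.     0.97   0.245]
 [-1.    -0.    -0.001]]
q [-3.130e-01  7.300e-02  2.048e+00 -1.000e-03  1.021e+00 -5.600e-01]
```

```bash
python3 -m handwheel '[[[0.0,0,0],[-1,0,0],0.0],[[-0.004,0,0],[-1,0,0],0.0],[[-0.007,0,0],[-1,0,0],0.0],[[-0.008,0,0],[-1,0,0],0.05],[[-0.008,0,0],[-1,0,0],0.05],[[-0.008,0,0],[-1,0,0],0.05],[[-0.008,0,0],[-1,0,0],0.05],[[-0.008,0,0],[-1,0,0],0.05],[[-0.03,0,0],[-1,0,0],0.05],[[-0.06,0,0],[-1,0,0],0.05],[[-0.09,0,0],[-1,0,0],0.06],[[-0.11,0,0],[-1,0,0],0.06],[[-0.11,0,0],[-1,0,0],0.06]]'
python3 st.py
```

```text
t: 6.03
tool_pos: [0.4777, -0.081, 0.2871]
tcp_rot: [-0.62, 1.561, -0.355]
contact_force: [0.8, 0.3, -0.0]
opening: 0.0599
t 6.0333 pos [ 0.4777 -0.081   0.2871] F [ 0.76  0.29 -0.05] T [-0.002  0.038  0.014] open 0.0599 az 15.17
[[ 0.009 -0.262  0.965]
 [-0.003  0.965  0.262]
 [-1.    -0.006  0.008]]
q [-0.313 -0.078  1.958 -0.     1.251 -0.577]
```

```bash
python3 -m handwheel '[[[0,0.02,0.011],[0,0,0],0.06],[[0,0.05,0.028],[0,0,0],0.06],[[0,0.085,0.048],[0,0,0],0.06],[[0,0.12,0.067],[0,0,0],0.06],[[0,0.155,0.087],[0,0,0],0.06],[[0,0.19,0.106],[0,0,0],0.06],[[0,0.215,0.12],[0,0,0],0.06],[[0,0.232,0.13],[0,0,0],0.06],[[0,0.239,0.134],[0,0,0],0.06],[[0,0.239,0.134],[0,0,0],0.06],[[0,0.239,0.134],[0,0,0],0.06]]'
python3 st.py
python3 - <<'E'
from h import *
from workcell import manip
for n in("top","side"):
    s=manip.snapshot(n); x=proj(s,[.52,.05,.12])[0].astype(int); print(x)
    cv2.imwrite(f"pics/{n}2.png",cv2.resize(s["image"][x[1]-60:x[1]+60,x[0]-80:x[0]+80,::-1],None,fx=5,fy=5,interpolation=cv2.INTER_CUBIC))
    if n=="top":
        W=cloud(s);z=W[...,2]
        m=(z>.122)&(z<.145);k=np.zeros_like(m);k[188:222,268:302]=1;m&=k
        print(m.sum(),cv2.minAreaRect(W[m][:,:2].astype(np.float32)),np.median(z[m]))
E
```

```text
t: 6.95
tool_pos: [0.5441, 0.1842, 0.2858]
tcp_rot: [-0.829, 1.562, -0.564]
contact_force: [0.3, -0.3, -0.4]
opening: 0.06
t 6.95 pos [0.5441 0.1842 0.2858] F [ 0.32 -0.32 -0.39] T [ 0.039 -0.02  -0.008] open 0.06 az 15.19
[[ 0.007 -0.262  0.965]
 [-0.005  0.965  0.262]
 [-1.    -0.006  0.006]]
q [ 0.207  0.124  1.755 -0.006  1.256 -0.056]
[237 185]
83 ((0.47263655066490173, -0.08134311437606812), (0.014224200509488583, 0.04153680428862572), 15.81516170501709) 0.132358463542392
[252 178]
```

View pics/side2.png

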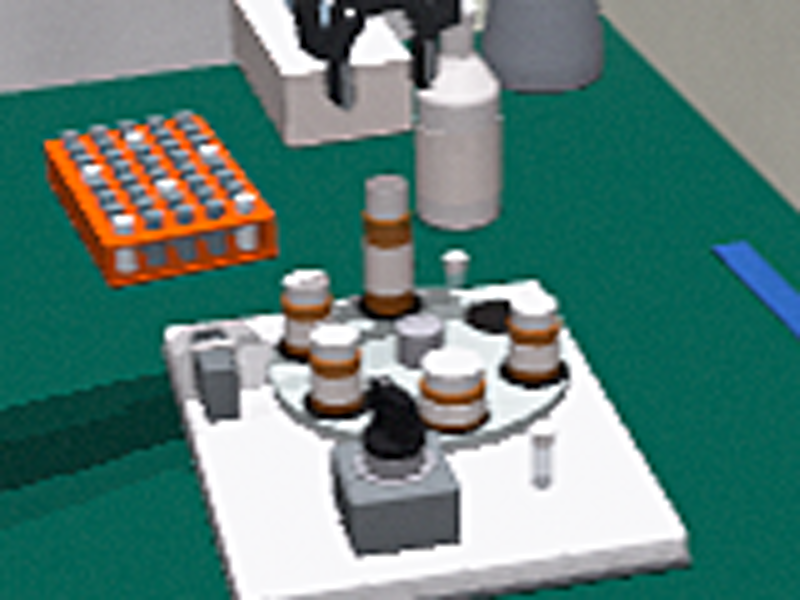

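View pics/top2.png

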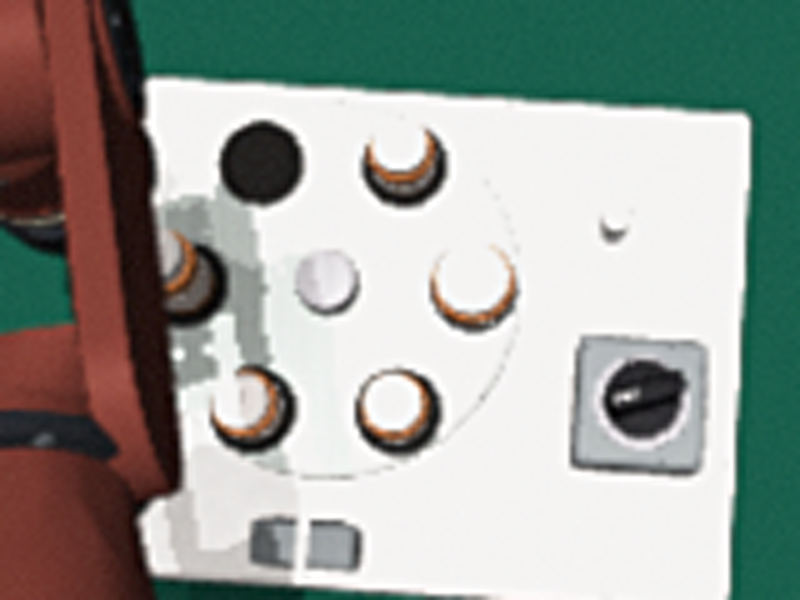

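```bash
python3 -m handwheel '[[[0.02,0,0],[0,0,0],0.06],[[0.045,0,0],[0,0,0],0.06],[[0.07,0,0],[0,0,0],0.06],[[0.087,0,0],[0,0,0],0.06],[[0.094,0,0],[0,0,0],0.06],[[0.094,0,0],[0,0,0],0.06],[[0.094,0,0],[0,0,0],0.06]]'
python3 st.py
python3 - <<'E'
from h import *
from workcell import manip
n="side"
s=manip.snapshot(n); x=proj(s,[.54,.17,.12])[0].astype(int); print(x)
cv2.imwrite(f"pics/{n}3.png",cv2.resize(s["image"][x[1]-45:x[1]+45,x[0]-60:x[0]+60,::-1],None,fx=6,fy=6,interpolation=cv2.INTER_CUBIC))
E
```

```text
t: 7.63
tool_pos: [0.5452, 0.1822, 0.1927]
tcp_rot: [-0.745, 1.561, -0.483]
contact_force: [0.1, 0.2, -0.5]
opening: 0.0597
t 7.6333 pos [0.5452 0.1822 0.1927] F [ 0.15  0.15 -0.52] T [ 0.056 -0.073  0.018] open 0.0597 az 15.02
[[ 0.008 -0.259  0.966]
 [-0.004  0.966  0.259]
 [-1.    -0.006  0.007]]
q [ 0.203  0.229  1.823 -0.007  1.082 -0.056]
[248 162]
```

View pics/side3.png

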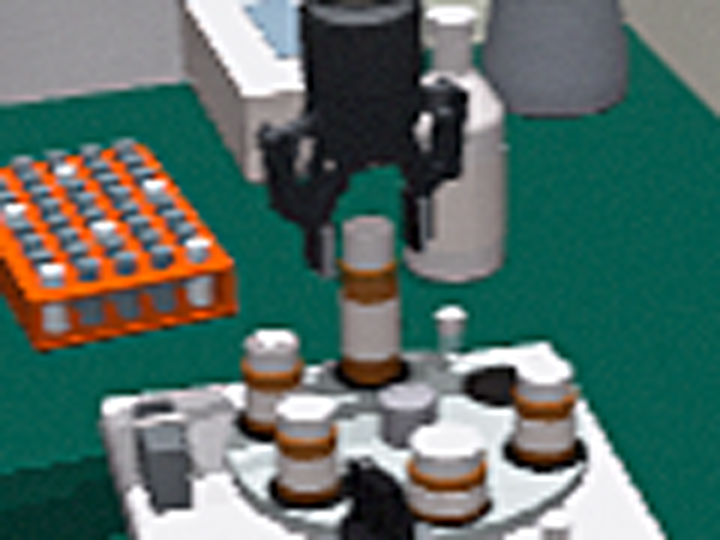

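```bash
python3 -m handwheel '[[[0,0.002,0],[0,0,0],0.06],[[0,0.002,0],[0,0,0],0.0],[[0,0.002,0],[0,0,0],0.0],[[0,0.002,0],[0,0,0],0.0],[[0,0.002,0],[0,0,0],0.0],[[0,0.002,0],[0,0,0],0.0]]' 50
python3 st.py
```

```text
t: 8.18
tool_pos: [0.5465, 0.1847, 0.1961]
tcp_rot: [-0.534, 1.557, -0.271]
contact_force: [0.1, 0.2, 6.1]
opening: 0.0286
t 8.1833 pos [0.5465 0.1847 0.1961] F [0.08 0.22 6.14] T [-0.232  0.392 -0.148] open 0.0286 az 15.04
[[ 0.013 -0.259  0.966]
 [-0.004  0.966  0.259]
 [-1.    -0.007  0.012]]
q [ 0.207  0.226  1.819 -0.007  1.084 -0.052]
```

```bash
cat > arc.py <<'E'
import sys
from h import *
from workcell import manip
C=np.array([.5455,.0997]); r=.085
o=manip.get_obs(); M=R.from_euler("xyz",o["tcp_rot"]).as_matrix(); p=o["tool_pos"]
a0=np.arctan2(*(p[:2]-C)[::-1]); print("ang",np.degrees(a0),"rad",np.linalg.norm(p[:2]-C))
for th in map(float,sys.argv[1:]):
    a=a0+np.radians(th); q=np.r_[C+r*np.array([np.cos(a),np.sin(a)]),p[2]]
    d=M.T@(q-p); print(th,(d*1000).round(1))
E
python3 arc.py 2 6 11 16 21 26 31 36 40
```

```text
ang 89.31241321094629 rad 0.08503616458197989
2.0 [-0.   0.7 -2.9]
6.0 [-0.1  1.9 -8.7]
11.0 [ -0.2   2.9 -16. ]
16.0 [ -0.3   3.1 -23.5]
21.0 [ -0.4   2.8 -30.9]
26.0 [ -0.5   1.8 -38.2]
31.0 [ -0.5   0.1 -45.4]
36.0 [ -0.6  -2.1 -52.5]
40.0 [ -0.7  -4.4 -58. ]
```

```bash
python3 -m handwheel '[[[0,0.0007,-0.003],[-2,0,0],0.0],[[0,0.0019,-0.0087],[-6,0,0],0.0],[[0,0.0029,-0.016],[-11,0,0],0.0],[[0,0.0031,-0.0235],[-16,0,0],0.0],[[0,0.0028,-0.031],[-21,0,0],0.0],[[0,0.0018,-0.038],[-26,0,0],0.0],[[0,0.0001,-0.0454],[-31,0,0],0.0],[[-0.0005,-0.0021,-0.0525],[-36,0,0],0.0],[[-0.0005,-0.0044,-0.058],[-40,0,0],0.0],[[-0.0005,-0.0044,-0.058],[-40,0,0],0.0]]'
python3 st.py; python3 arc.py 4 9 14 19 24 29 34 39 43 45 46
```

```text
t: 9.02
tool_pos: [0.4914, 0.1655, 0.1963]
tcp_rot: [-1.177, 1.556, -0.214]
contact_force: [2.4, 2.4, -1.9]
opening: 0.0288
t 9.0167 pos [0.4914 0.1655 0.1963] F [ 2.42  2.45 -1.9 ] T [ 0.247 -0.063  0.361] open 0.0288 az 55.17
[[ 0.014 -0.821  0.571]
 [-0.003  0.571  0.821]
 [-1.    -0.014  0.006]]
q [ 0.192  0.107  1.957 -0.007  1.064 -0.767]
ang 129.39298080561687 rad 0.08520471805769309
4.0 [-0.   1.2 -5.8]
9.0 [ -0.1   2.4 -13.1]
14.0 [ -0.2   3.  -20.5]
19.0 [ -0.2   2.9 -27.9]
24.0 [ -0.2   2.1 -35.3]
29.0 [ -0.3   0.7 -42.6]
34.0 [ -0.3  -1.3 -49.7]
39.0 [ -0.3  -3.9 -56.7]
43.0 [ -0.3  -6.4 -62. ]
45.0 [ -0.3  -7.8 -64.7]
46.0 [ -0.3  -8.6 -66. ]
```

```bash
python3 -m handwheel '[[[0,0.0012,-0.0058],[-4,0,0],0.0],[[0,0.0024,-0.0131],[-9,0,0],0.0],[[0,0.003,-0.0205],[-14,0,0],0.0],[[0,0.0029,-0.028],[-19,0,0],0.0],[[0,0.0021,-0.0353],[-24,0,0],0.0],[[0,0.0007,-0.0426],[-29,0,0],0.0],[[0,-0.0013,-0.0497],[-34,0,0],0.0],[[0,-0.004,-0.0567],[-39,0,0],0.0],[[0,-0.0064,-0.062],[-43,0,0],0.0],[[0,-0.0078,-0.0647],[-45,0,0],0.0],[[0,-0.0086,-0.066],[-46,0,0],0.0],[[0,-0.0086,-0.066],[-46,0,0],0.0]]'
python3 st.py; python3 arc.py 1 2
python3 - <<'E'
from h import *
from workcell import manip
for n in("top","side"):
    s=manip.snapshot(n); np.savez(f"{n}4.npz",**s); x=proj(s,[.52,.08,.1])[0].astype(int); print(x)
    cv2.imwrite(f"pics/{n}4.png",cv2.resize(s["image"][x[1]-60:x[1]+60,x[0]-80:x[0]+80,::-1],None,fx=5,fy=5,interpolation=cv2.INTER_CUBIC))
E
```

```text
t: 10.02
tool_pos: [0.4617, 0.1078, 0.1963]
tcp_rot: [-1.722, 1.553, 0.042]
contact_force: [3.8, 5.0, -5.3]
opening: 0.0284
t 10.0167 pos [0.4617 0.1078 0.1963] F [ 3.83  4.97 -5.25] T [ 1.157 -0.279  0.561] open 0.0284 az 101.09
[[ 0.017 -0.981 -0.192]
 [ 0.001 -0.192  0.981]
 [-1.    -0.017 -0.003]]
q [ 8.100e-02  1.000e-02  2.059e+00 -1.000e-03  1.055e+00 -1.683e+00]
ang 174.48421707469444 rad 0.08413984713878428
1.0 [-0.   1.2 -1.2]
2.0 [-0.   1.6 -2.6]
[227 186]
[250 179]
```

View pics/side4.png

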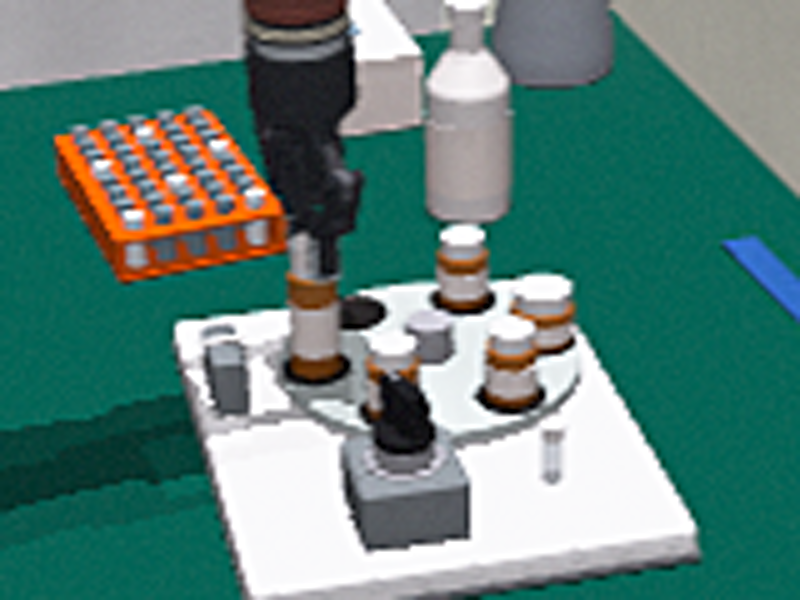

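View pics/top4.png

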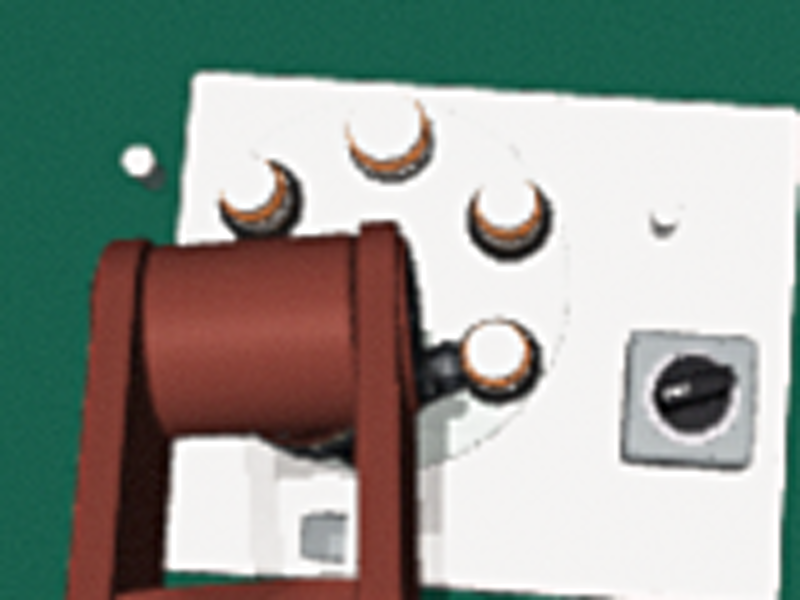

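```bash
cat > ang.py <<'E'
import sys
from h import *
C=np.array([.5435,.0995])
def caps(s):
    W=cloud(s); z=W[...,2]; m=(z>.085)&(z<.112)&(np.hypot(W[...,0]-C[0],W[...,1]-C[1])<.115)
    im=s["image"].astype(int); m&=(im.min(-1)>150)
    n,l,st,c=cv2.connectedComponentsWithStats(m.astype(np.uint8))
    out=[]
    for i in range(1,n):
        if st[i,4]<40: continue
        v,u=np.where(l==i); (cu,cv),r=cv2.minEnclosingCircle(np.c_[u,v].astype(np.float32))
        zz=np.median(z[l==i]); d=R.from_euler("xyz",s["orientation"]).as_matrix()@[(cu-s["cx"])/s["fx"],(cv-s["cy"])/s["fy"],1]
        p=s["position"]+d*(zz-s["position"][2])/d[2]
        w=W[l==i].mean(0)
        e=p[:2]-C; f=w[:2]-C
        out.append((st[i,4],round(zz,3),"circ",np.degrees(np.arctan2(e[1],e[0])).round(2),np.hypot(*e).round(4),"mean",np.degrees(np.arctan2(f[1],f[0])).round(2),np.hypot(*f).round(4)))
    return out
for f in sys.argv[1:]:
    print(f)
    for o in caps(dict(np.load(f))): print(*o)
E
python3 ang.py top0.npz top4.npz
```

```text
top0.npz
96 0.099 circ -30.23 0.0845 mean -30.39 0.0847
148 0.088 circ -90.91 0.0847 mean -90.85 0.0849
103 0.099 circ 149.1 0.085 mean 149.29 0.0851
105 0.1 circ -150.84 0.0849 mean -150.85 0.0848
top4.npz
137 0.088 circ -3.64 0.0846 mean -3.78 0.0844
99 0.099 circ 56.77 0.085 mean 56.62 0.0853
100 0.1 circ -63.49 0.0837 mean -63.72 0.0843
104 0.1 circ -123.98 0.0842 mean -124.02 0.0849
```

```bash
python3 -m handwheel '[[[0,0,-0.0004],[-0.3,0,0],0.0],[[0,0,-0.0004],[-0.3,0,0],0.0],[[0,0,-0.0004],[-0.3,0,0],0.0],[[0,0,-0.0004],[-0.3,0,0],0.0],[[0,0,-0.0004],[-0.3,0,0],0.0],[[0,0,-0.0004],[-0.3,0,0],0.0]]' 60
python3 st.py
python3 - <<'E'
from h import *
from workcell import manip
for i in (5,6,7):
    np.savez(f"top{i}.npz",**manip.snapshot("top"))
s=manip.snapshot("side"); np.savez("side5.npz",**s)
E
python3 ang.py top5.npz top6.npz top7.npz; python3 st.py
```

```text
t: 10.62
tool_pos: [0.4618, 0.1079, 0.1963]
tcp_rot: [-1.683, 1.554, 0.086]
contact_force: [0.8, 4.1, -1.8]
opening: 0.0282
t 10.6167 pos [0.4618 0.1079 0.1963] F [ 0.78  4.15 -1.76] T [1.102 0.167 0.185] open 0.0282 az 101.36
[[ 0.017 -0.98  -0.197]
 [ 0.001 -0.197  0.98 ]
 [-1.    -0.017 -0.002]]
q [ 0.081  0.01   2.059  0.     1.055 -1.688]
top5.npz
140 0.088 circ -3.61 0.0847 mean -3.56 0.0843
99 0.099 circ 56.42 0.0843 mean 56.25 0.0852
99 0.099 circ -63.21 0.085 mean -63.68 0.0849
105 0.099 circ -124.23 0.084 mean -124.32 0.0848
top6.npz
139 0.087 circ -3.62 0.0847 mean -3.17 0.0845
100 0.099 circ 56.38 0.0852 mean 56.37 0.0852
99 0.099 circ -63.3 0.0849 mean -63.78 0.0848
101 0.1 circ -124.05 0.0849 mean -124.01 0.0853
top7.npz
137 0.088 circ -3.64 0.0847 mean -3.3 0.0857
100 0.099 circ 56.38 0.0852 mean 56.48 0.0854
98 0.099 circ -63.57 0.0847 mean -63.82 0.0847
103 0.099 circ -124.22 0.0839 mean -123.98 0.0852
t 10.8167 pos [0.4618 0.1077 0.1963] F [ 0.3   5.35 -1.94] T [1.247 0.192 0.281] open 0.0282 az 101.37
[[ 0.017 -0.98  -0.197]
 [ 0.001 -0.197  0.98 ]
 [-1.    -0.017 -0.002]]
q [ 0.081  0.01   2.059 -0.     1.055 -1.688]
```

Run:
```python
from h import *
s=dict(np.load("side5.npz")); im=s["image"][:,:,::-1].copy()
cv2.imwrite("pics/side5.png",cv2.resize(im[130:220,200:300],None,fx=6,fy=6,interpolation=cv2.INTER_CUBIC))
W=cloud(s)
for nm,p in dict(cap=(.4587,.1045,.136),top=(.4587,.1045,.148),base=(.4587,.1045,.044)).items(): print(nm,(proj(s,p)[0]-[200,130])*6)
```

```text
cap [191.03829978 238.88631693]
top [190.13494839 220.78757005]
base [197.74578122 373.27146362]
```

View pics/side5.png

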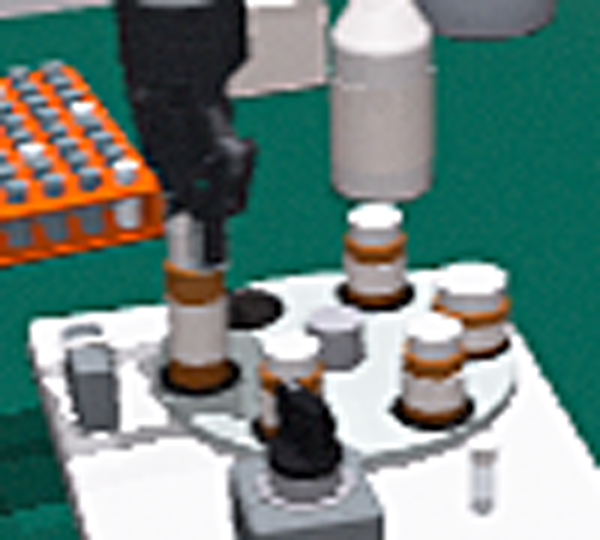

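```bash
python3 -m handwheel '[[[0,0,-0.001],[-0.5,0,0],0.0],[[0,0,-0.001],[-0.5,0,0],0.0],[[0,0,-0.001],[-0.5,0,0],0.0],[[0,0,-0.001],[-0.5,0,0],0.0],[[0,0,-0.001],[-0.5,0,0],0.0],[[0,0,-0.001],[-0.5,0,0],0.0]]' 60
python3 st.py
python3 - <<'E'
from h import *
from workcell import manip
for i in (8,9):
    np.savez(f"top{i}.npz",**manip.snapshot("top"))
E
python3 ang.py top8.npz top9.npz; python3 st.py
```

```text
t: 11.32
tool_pos: [0.4618, 0.1069, 0.1963]
tcp_rot: [-1.693, 1.554, 0.085]
contact_force: [-0.2, 4.6, -0.1]
opening: 0.0283
t 11.3167 pos [0.4618 0.1069 0.1963] F [-0.21  4.56 -0.09] T [1.215 0.397 0.375] open 0.0283 az 101.88
[[ 0.017 -0.978 -0.206]
 [ 0.001 -0.206  0.979]
 [-1.    -0.016 -0.002]]
q [ 0.079  0.01   2.06   0.     1.055 -1.699]
top8.npz
137 0.087 circ -2.99 0.0846 mean -2.99 0.0844
96 0.099 circ 56.99 0.0845 mean 56.87 0.085
99 0.099 circ -62.81 0.0837 mean -63.0 0.0844
103 0.099 circ -123.39 0.0842 mean -123.19 0.0845
top9.npz
134 0.087 circ -2.92 0.0845 mean -3.36 0.0842
95 0.099 circ 57.02 0.0844 mean 56.88 0.085
98 0.099 circ -62.99 0.0839 mean -63.03 0.0846
103 0.1 circ -123.46 0.084 mean -123.25 0.0845
t 11.4167 pos [0.4617 0.1069 0.1963] F [-1.1   5.02  0.29] T [1.213 0.359 0.367] open 0.0283 az 101.88
[[ 0.016 -0.978 -0.206]
 [ 0.001 -0.206  0.979]
 [-1.    -0.016 -0.002]]
q [ 0.079  0.01   2.06   0.     1.056 -1.699]
```

```bash
python3 -m handwheel '[[[0,0,0.0008],[0.4,0,0],0.0],[[0,0,0.0008],[0.4,0,0],0.0],[[0,0,0.0008],[0.4,0,0],0.0],[[0,0,0.0008],[0.4,0,0],0.0],[[0,0,0.0008],[0.4,0,0],0.0],[[0,0,0.0008],[0.4,0,0],0.0]]' 60
python3 st.py
python3 - <<'E'
from h import *
from workcell import manip
for i in (10,11,12):
    np.savez(f"top{i}.npz",**manip.snapshot("top"))
s=dict(np.load("top12.npz")); cv2.imwrite("pics/top12.png",s["image"][:,:,::-1])
E
python3 ang.py top10.npz top11.npz top12.npz; python3 st.py
```

```text
t: 11.92
tool_pos: [0.4617, 0.1075, 0.1963]
tcp_rot: [-1.71, 1.554, 0.061]
contact_force: [1.7, 2.5, -2.1]
opening: 0.0282
t 11.9167 pos [0.4617 0.1075 0.1963] F [ 1.66  2.46 -2.12] T [0.852 0.078 0.269] open 0.0282 az 101.48
[[ 0.017 -0.98  -0.199]
 [ 0.001 -0.199  0.98 ]
 [-1.    -0.017 -0.002]]
q [ 0.081  0.01   2.059 -0.     1.055 -1.69 ]
top10.npz
137 0.088 circ -3.52 0.0848 mean -3.23 0.0848
98 0.099 circ 57.02 0.0843 mean 56.7 0.0851
98 0.099 circ -63.31 0.0849 mean -63.71 0.0847
102 0.1 circ -123.57 0.0846 mean -123.39 0.0849
top11.npz
145 0.088 circ -3.65 0.0846 mean -3.48 0.0846
97 0.099 circ 56.77 0.0847 mean 56.59 0.0851
98 0.099 circ -62.87 0.0844 mean -63.56 0.0847
103 0.099 circ -123.96 0.0842 mean -123.53 0.0846
top12.npz
143 0.088 circ -3.38 0.0846 mean -3.16 0.0847
97 0.099 circ 56.81 0.0845 mean 56.63 0.0849
96 0.099 circ -63.31 0.0849 mean -63.69 0.0848
102 0.099 circ -123.95 0.0842 mean -123.79 0.0847
t 12.0667 pos [0.4617 0.1075 0.1963] F [ 1.03  2.92 -2.07] T [0.748 0.033 0.315] open 0.0279 az 101.48
[[ 0.017 -0.98  -0.199]
 [ 0.001 -0.199  0.98 ]
 [-1.    -0.017 -0.002]]
q [ 0.081  0.01   2.059 -0.     1.055 -1.69 ]
```

View pics/top12.png

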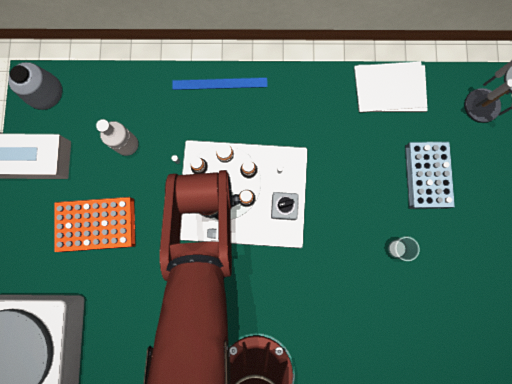

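```bash
python3 -c "
from workcell import manip
print(manip.finish_job())"
```

```text
the job is handed in; nothing more can be done
None
```

I released the brake, turned the turntable about 87° counter-clockwise, and stopped with the tall jar in front of the label reader. I handed the job in at about 12 s. The gripper is still clamped on the tall jar's cap with a commanded 60 N.

**Brake:** I pressed the knob down about 7.5 mm, until the push reached about 20 N (the spring tops out at 10 N), and turned it clockwise to its stop. It then came back up with its bar about 70° from where it started, and the turntable moved freely.

**Alignment:** The other jars, as the top camera saw them, put the tall jar at about 176.6°; the reader direction is 176.65°. I could not see the tall jar directly because the arm hides it, so this assumes the jars are evenly spaced. Single readings scatter by about ±0.4°, and the first direct view of the tall jar differed from the other jars by about 0.4°.

**Disagreements:**
- The arm's own position readings differ from the camera's by 2–3 mm, so I relied on the camera for the final angle.
- The gripper holds the cap slightly off-centre, towards the turntable's axis.

**Other checks:** The final contact force was about 4 N. In the last pictures the racks, beaker, bottle and both vials look to be where they started.

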